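Set the stock tags on the bin board

TASK

On the stock board, set the hinged tags so that only the full bins (those holding two jars) show the ring face of their tag; a bin that is not full must show the bar face. A tag tipped to the left, as seen from the robot, shows its ring, and tipped to the right its bar. Push each wrong tag all the way over to its other side with the fingertips, leave tags that are already right as they are, and do not pick up, shift or knock over the jars or the other things round the board.

Things in the scene. Friction and masses are not known exactly. Their poses are not given: they have to be found in the camera images.
- board: grey flat stock board, 126 x 338 x 8, fixed; origin on its underside, x away from the robot, y to the left along the row of three bins it carries. The big rolls of the stand behind overhang: from 260 above the table upward they reach to 60 to 85 behind the hinge pins
- bin_a: bin a, a white open bin (62 deep x 106 wide x 30 high, walls 3) with its hinged tag on a steel bracket in front of it. Origin on the board's top, under the middle of the bin's front wall; x points away from the robot into the bin (bin from x=0 to 62, middle of the bin at x=31, y=0; inner floor 3 above the origin), y to the left along the row, z up. The bin is full when two jars stand in it side by side; one jar is not full. Bins stand 110 apart in any order
- tag_a (a joint): hinge of the tag in front of bin_a, -0.85 to 0.85 rad: 0 = tag upright, positive = tag tipped to the left (bin's +y), which turns its ring face up (FULL); negative = tipped to the right, which turns its bar face up (REORDER). The stiff hinge stays where it is left and yields to under 2 N at the tag's edge
- tag_a_hinge (a point): hinge pin of the tag of bin_a: it runs along the bin's x axis through this point, 45 above the bin's origin and 30 in front of it (about 53 above the table). The bare metal tag is a plate 40 wide (along the pin), 4 thick, its free edge 44 from the pin, with a raised round ring on one face and a raised straight bar on the other; two fixed ears at its ends reach 3 above the pin, 14 wide
- bin_b: bin b, a white open bin (62 deep x 106 wide x 30 high, walls 3) with its hinged tag on a steel bracket in front of it. Origin on the board's top, under the middle of the bin's front wall; x points away from the robot into the bin (bin from x=0 to 62, middle of the bin at x=31, y=0; inner floor 3 above the origin), y to the left along the row, z up. The bin is full when two jars stand in it side by side; one jar is not full. Bins stand 110 apart in any order
- tag_b (a joint): hinge of the tag in front of bin_b, -0.85 to 0.85 rad: 0 = tag upright, positive = tag tipped to the left (bin's +y), which turns its ring face up (FULL); negative = tipped to the right, which turns its bar face up (REORDER). The stiff hinge stays where it is left and yields to under 2 N at the tag's edge
- tag_b_hinge (a point): hinge pin of the tag of bin_b: it runs along the bin's x axis through this point, 45 above the bin's origin and 30 in front of it (about 53 above the table). The bare metal tag is a plate 40 wide (along the pin), 4 thick, its free edge 44 from the pin, with a raised round ring on one face and a raised straight bar on the other; two fixed ears at its ends reach 3 above the pin, 14 wide
- bin_c: bin c, a white open bin (62 deep x 106 wide x 30 high, walls 3) with its hinged tag on a steel bracket in front of it. Origin on the board's top, under the middle of the bin's front wall; x points away from the robot into the bin (bin from x=0 to 62, middle of the bin at x=31, y=0; inner floor 3 above the origin), y to the left along the row, z up. The bin is full when two jars stand in it side by side; one jar is not full. Bins stand 110 apart in any order
- tag_c (a joint): hinge of the tag in front of bin_c, -0.85 to 0.85 rad: 0 = tag upright, positive = tag tipped to the left (bin's +y), which turns its ring face up (FULL); negative = tipped to the right, which turns its bar face up (REORDER). The stiff hinge stays where it is left and yields to under 2 N at the tag's edge
- tag_c_hinge (a point): hinge pin of the tag of bin_c: it runs along the bin's x axis through this point, 45 above the bin's origin and 30 in front of it (about 53 above the table). The bare metal tag is a plate 40 wide (along the pin), 4 thick, its free edge 44 from the pin, with a raised round ring on one face and a raised straight bar on the other; two fixed ears at its ends reach 3 above the pin, 14 wide
- jar_1_mid (a point): middle, half-way up, of a loose spice jar with dark cap, 44 across, 96 high, standing in one of the bins
- jar_2_mid (a point): middle, half-way up, of a loose spice jar with dark cap, 44 across, 96 high, standing in one of the bins
- jar_3_mid (a point): middle, half-way up, of a loose spice jar with dark cap, 44 across, 96 high, standing in one of the bins
- jar_4_mid (a point): middle, half-way up, of a loose spice jar with dark cap, 44 across, 96 high, standing in one of the bins
- jar_5_mid (a point): middle, half-way up, of a loose spice jar with dark cap, 44 across, 96 high, standing in one of the bins
- date_stamp: wooden hand stamp with a turned grip, 26 x 46 x 70; loose bystander near the board; origin in the middle of its underside
- gold_jar_1: dessert jar with a gold lid, 72 across, 82 high; loose bystander near the board; origin in the middle of its underside
- fish_tin: round tin, 76 across, 58 high; loose bystander near the board; origin in the middle of its underside
- yoghurt_pot: small yoghurt pot, 72 across, 71 high; loose bystander near the board; origin in the middle of its underside

How it is judged:
By the outcome, as a careful person would: the job done as asked, in the order asked, and still so for the second after the job is handed in, with the robot touching nothing.
It also fails if it takes over 40 s, if anything falls off the work surface, if the arm or the gripper's body presses on something with over 40 N, if the wrist force passes 120 N, or if a joint passes its speed limit or range.

ROBOT

A 6-joint arm with a two-finger parallel gripper is mounted at the origin on a cart in front of the work surface, level with it; the furniture and walls round the work are solid. World frame = base frame: x ahead of the robot, y to its left, z up, the work surface at z = 0. Lengths are in m, angles in degrees, forces in N, time in s.
With the tool pointing down it reaches from about 0.35 to 0.725 m from the base axis. Payload 4.3 kg.
Tool frame: the origin (TCP) lies at the very end of the fingers, on their centre line; the grasp point (between the pads) lies 19 mm behind it; z points along the fingers, y is the line along which they close (so a half turn about z gives the same grasp; the last joint's range is limited). The gripper opens to 85 mm and grips with 20 to 120 N. Pads are 22 mm wide; open, the fingers measure 114 mm over their backs; the gripper's body (76 mm by 85 mm) begins 54 mm behind the grasp point. The pads swing forward as they close: fully open they stand 13 mm farther back than shut.
Start: joints at [69.024, 21.618, 4.641, 73.018, 0, 83.68], TCP at [0.145, 0.556, 0.231] pointing down, gripper open.
Joint ranges: [-156.06, 156.06], [-48.1, 94.91], [-58.44, 69.94], [-101.28, 121.22], [-78.64, 73.56], [-180, 180]. Speed limits (degrees/s): [147.25, 147.25, 180, 180, 180, 180].

INTERFACE

Orientations are given as [roll, pitch, yaw] about the fixed x, y, z axes, in that order (R = Rz(yaw) Ry(pitch) Rx(roll)).
In Python, from cell import move_to, servo_line, goto_joints, move_gripper, sleep, solve_ik, state, capture, get_calibration, IKError, finish_job gives the robot as it stands. Calls block until the motion is done:
- move_to(position, orientation): joint-space move of the TCP to a pose.
- servo_line(position, feed=0.15, frame=None): straight line of the TCP; frame=None keeps the orientation; feed is the mean speed in m/s.
- goto_joints(angles): joint-space move.
- move_gripper(opening, force=None): finger opening in m; force is the grip in N (None keeps the last); returns when the fingers have stopped.
- sleep(seconds).
- solve_ik(position, orientation): joint angles nearest the present ones, or None.
- state(): the state.
- capture(name): name is "side" or "top" or "wrist"; returns (picture, depth): 420x560x3 uint8, red, green, blue; 420x560 float32, m along the optical axis (not along the pixel's ray), 0 where there is no reading.
- get_calibration(name): a dict with "mtx" (3x3 intrinsics, pixels), "xyz" and "rotation" of the camera in the world; the wrist camera has in their place "hand_eye" (4x4, takes a point from camera to tool coordinates, whose origin is the TCP and whose axes are the flange's). Camera axes: x right, y up, looking along -z (the intrinsics and any distortion apply to the point x, -y, -z); pixel columns grow to the right and rows downward; lengths in m; the calibration is good to about 2 mm. A picture is of the moment at which its call begins: read the wrist's pose just before it. get_calibration takes no time and is no camera call.
A pose or a line that the arm cannot do raises IKError and nothing moves.
- finish_job(): hands the job in; it is judged then, once.
The state is a dict: "t": time; "joints": joint angles; "qd": joint speeds; "joint_torque": joint torques, N m; "eef_pos": TCP position; "eef_rot": TCP orientation; "ft_force": force on the tool from outside, world axes, zero at the start; "wrist_torque": the same for the moment, N m; "gripper_width": finger opening in m; "grasp_force": force on a finger pad.
Only numpy, scipy, OpenCV 4.12 (cv2) and the standard library are available. Lean on these libraries where they do the work, as an engineer would, in place of code of your own. Each camera call takes 0.05 s, during which the arm holds its last target. There are 200 camera calls.

## Working session

There is one attempt and no reset: what is moved stays moved. The work goes in short steps, each a Python script; the robot and the scene stay as the last script left them, time stands still between calls to the robot, and variables do not carry over. Pictures are saved under pics/ and viewed, at most 10 in all, crops included, and the job is handed in when it is done.

```bash
mkdir -p pics; cat > h.py <<'E'
import numpy as np,cv2
from cell import *
def world(name,px,d,cal=None,T=None):
    c=get_calibration(name);K=np.array(c["mtx"])
    u,v=px;p=np.array([(u-K[0,2])/K[0,0]*d,-(v-K[1,2])/K[1,1]*d,-d])
    R=np.array(c["rotation"]);
    return R@p+np.array(c["xyz"])
def save(img,f):cv2.imwrite(f,cv2.cvtColor(img,cv2.COLOR_RGB2BGR))
E
python3 - <<'E'
from h import *
for n in("top","side"):
    i,d=capture(n);np.savez(""+n,i=i,d=d);save(i,f"pics/{n}0.png")
    c=get_calibration(n);print(n,{k:np.round(np.array(v),3).tolist() for k,v in c.items() if not isinstance(v,str)})
print(state())
E
```

```text
top {'mtx': [[495.537, 0.0, 281.342], [0.0, 495.537, 209.467], [0.0, 0.0, 1.0]], 'xyz': [0.321, 0.053, 1.108], 'rotation': [11.937, -0.087, -90.134]}
side {'mtx': [[457.85, 0.0, 282.703], [0.0, 457.85, 202.411], [0.0, 0.0, 1.0]], 'xyz': [0.124, -0.76, 0.437], 'rotation': [67.601, -0.299, -26.74]}
{'t': 0.1, 'joints': array([ 6.90249711e+01,  2.16588526e+01,  4.57078515e+00,  7.30198433e+01,
       -1.15949718e-03,  8.36810633e+01]), 'qd': array([ 0.03989171, -0.03531607,  0.05322277,  0.03769864,  0.02126051,
        0.00595579]), 'joint_torque': array([ 1.94295833e-03, -4.64689958e+01,  2.70583016e+01,  1.19935806e-02,
       -2.52684146e-05,  1.23065611e-06]), 'eef_pos': array([0.1452613 , 0.55572946, 0.23044429]), 'eef_rot': array([-1.79892617e+02, -1.07245089e-02,  1.65343899e+02]), 'ft_force': array([-0.14009619, -0.36177197, -0.13354422]), 'wrist_torque': array([-0.00259305, -0.01232186,  0.03410414]), 'grasp_force': 0.0, 'gripper_width': 0.08559132265250552}
```

View pics/top0.png

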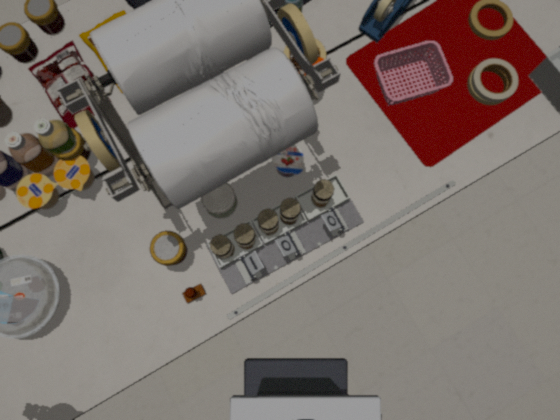

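View pics/side0.png

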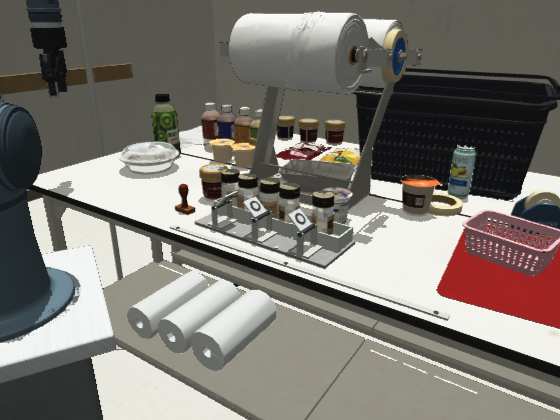

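The top view shows five jars, at about (220,246), (245,236), (268,221), (290,210) and (322,192). Left to right, the tags are at (254,264) showing a bar, (287,245) showing a ring and (332,222) showing a ring. I'll enlarge both views.

```bash
cat >> h.py <<'E'
from scipy.spatial.transform import Rotation as Ro
def world(name,px,d):
    c=get_calibration(name);K=np.array(c["mtx"])
    u,v=px;p=np.array([(u-K[0,2])/K[0,0]*d,-(v-K[1,2])/K[1,1]*d,-d])
    return Ro.from_euler('xyz',c["rotation"],degrees=True).as_matrix()@p+np.array(c["xyz"])
E
python3 - <<'E'
from h import *
t=np.load("top.npz");s=np.load("side.npz")
save(cv2.resize(t['i'][165:300,195:375],None,fx=4.4,fy=4.4,interpolation=2),"pics/tc.png")
save(cv2.resize(s['i'][160:260,190:360],None,fx=4.7,fy=4.7,interpolation=2),"pics/sc.png")
for p in[(220,246),(245,236),(268,221),(290,210),(322,192),(254,264),(287,245),(332,222),(237,286),(345,248),(345,215),(192,293),(300,255)]:
    d=t['d'][p[1],p[0]];print(p,d.round(3),world("top",p,d).round(4))
E
```

```text
(220, 246) 1.005 [0.4571 0.1753 0.109 ]
(245, 236) 1.012 [0.4778 0.125  0.1071]
(268, 221) 1.017 [0.5087 0.0781 0.108 ]
(290, 210) 1.022 [0.5317 0.0328 0.1078]
(322, 192) 1.031 [ 0.5701 -0.034   0.107 ]
(254, 264) 1.032 [0.4239 0.1079 0.0747]
(287, 245) 1.042 [0.4638 0.0389 0.0736]
(332, 222) 0.0 [0.3214 0.0527 1.1082]
(237, 286) 1.087 [0.3822 0.1481 0.0101]
(345, 248) 1.111 [ 0.4664 -0.0921  0.0031]
(345, 215) 1.12 [ 0.5406 -0.0934  0.0097]
(192, 293) 1.027 [0.3649 0.2363 0.0669]
(300, 255) 1.107 [0.4507 0.0091 0.0044]
```

View pics/tc.png

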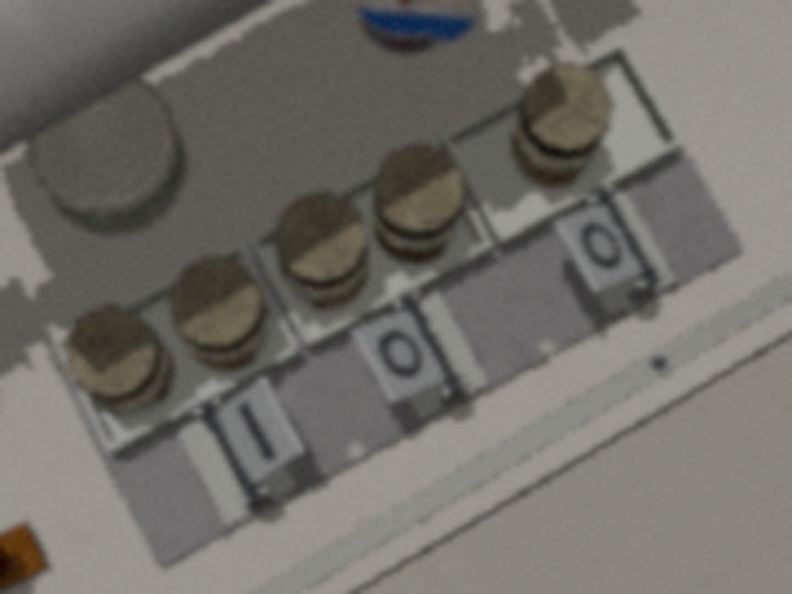

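View pics/sc.png

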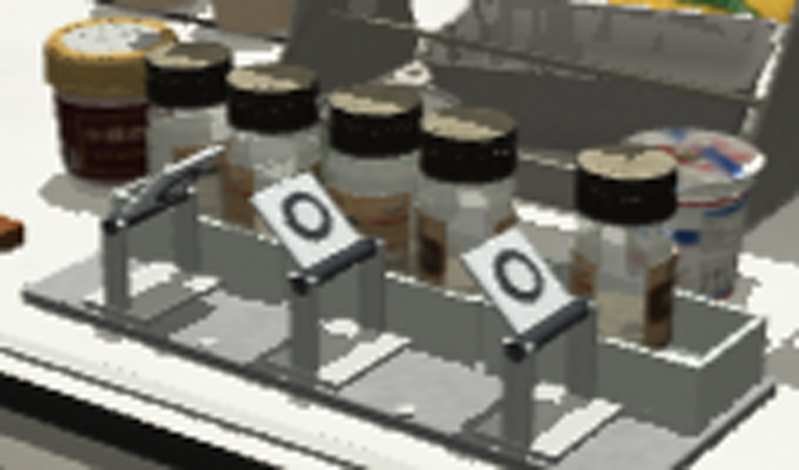

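The left bin has two jars and shows its bar, so it is wrong. The middle bin has two jars and shows its ring, so it is right. The right bin has one jar and shows its ring, so it is wrong. Pin ends in the top crop: left (207,407)-(262,508), middle (407,300)-(462,407), right (603,195)-(655,295).

```bash
cat >> h.py <<'E'
def atz(name,px,z):
    o=world(name,px,0);r=world(name,px,1)-o
    return o+r*(z-o[2])/r[2]
E
python3 - <<'E'
from h import *
f=lambda p,z,k:atz(*k,z)
T=lambda x,y:(195+(x+.5)/4.4-.5,165+(y+.5)/4.4-.5)
P=[]
for a,b in[((207,407),(262,508)),((407,300),(462,407)),((603,195),(655,295))]:
    A=atz("top",T(*a),.055);B=atz("top",T(*b),.055);m=(A+B)/2;P.append(m)
    print(m.round(4),np.linalg.norm(A-B).round(4),np.degrees(np.arctan2(*(A-B)[1::-1])).round(2))
print(np.linalg.norm(P[0]-P[1]),np.linalg.norm(P[1]-P[2]),np.degrees(np.arctan2(*(P[0]-P[2])[1::-1]))-90)
# side check: pin ends
S=lambda x,y:(190+(x+.5)/4.7-.5,160+(y+.5)/4.7-.5)
for a,b in[((110,226),(190,190)),((300,283),(375,245)),((513,348),(582,308))]:
    A=atz("side",S(*a),.053);B=atz("side",S(*b),.053);print("side",((A+B)/2).round(4),np.linalg.norm(A-B).round(4))
# board corners top
for c in[(165,565),(742,247)]:print(atz("top",T(*c),.008).round(4))
E
```

```text
[0.4163 0.1218 0.055 ] 0.0556 29.12
[0.4665 0.0251 0.055 ] 0.0587 26.69
[ 0.52   -0.0709  0.055 ] 0.0556 25.87
0.10894462550589246 0.10989676904398782 28.291527837773472
side [0.4225 0.1233 0.053 ] 0.0542
side [0.4744 0.0269 0.053 ] 0.0515
side [ 0.5252 -0.0696  0.053 ] 0.0485
[0.3671 0.1588 0.008 ]
[ 0.5276 -0.1345  0.008 ]
```

```bash
cat >> h.py <<'E'
YAW=np.radians(28.5)
ex=np.array([np.cos(YAW),np.sin(YAW),0]);ey=np.array([-np.sin(YAW),np.cos(YAW),0]);ez=np.array([0,0,1.])
HA=np.array([.419,.1225,.053]);HC=np.array([.5225,-.070,.053])
def ori(s,tilt=15):
    t=np.radians(tilt);z=ex*np.sin(t)-ez*np.cos(t);y=s*(ex*np.cos(t)+ez*np.sin(t))
    return Ro.from_matrix(np.stack([np.cross(y,z),y,z],1)).as_euler('xyz',degrees=True)
def pt(H,lat,h,x=-3e-3):return H+ex*x+ey*lat+ez*h
E
python3 - <<'E'
from h import *
print(np.round(get_calibration("wrist")["hand_eye"],3))
for s in(1,-1):
    for H,l in((HA,-.055),(HA,.01),(HC,.06),(HC,-.01)):
        for h in(.017,.12):
            q=solve_ik(pt(H,l,h),ori(s));print(s,l,h,None if q is None else np.round(q,1))
for p in([.12,.40,.23],[.33,.15,.2]):
  for s in(1,-1):q=solve_ik(p,ori(s));print(p,s,None if q is None else np.round(q,1))
E
```

```text
[[ 0.001  0.953  0.303  0.078]
 [ 1.    -0.001 -0.001 -0.001]
 [-0.001  0.303 -0.953 -0.143]
 [ 0.     0.     0.     1.   ]]
1 -0.055 0.017 [ -4.5   4.5 -46.3  26.6   8.1  57.9]
1 -0.055 0.12 [ -4.5  -2.7 -35.9  44.1   8.1  57.9]
1 0.01 0.017 [  4.7   1.9 -49.2  25.1   6.   66.9]
1 0.01 0.12 [  4.7  -5.4 -38.4  43.2   6.   66.9]
1 0.06 0.017 [-16.3  10.3 -39.1  29.9  10.5  46.2]
1 0.06 0.12 [-16.3   3.7 -29.2  46.3  10.5  46.2]
1 -0.01 0.017 [-22.4  15.1 -32.5  32.8  11.6  40.1]
1 -0.01 0.12 [-22.4   9.  -23.   48.3  11.6  40.1]
-1 -0.055 0.017 [  -4.5    4.5  -46.3   26.6    8.1 -122.1]
-1 -0.055 0.12 [  -4.5   -2.7  -35.9   44.1    8.1 -122.1]
-1 0.01 0.017 [   4.7    1.9  -49.2   25.1    6.  -113.1]
-1 0.01 0.12 [   4.7   -5.4  -38.4   43.2    6.  -113.1]
-1 0.06 0.017 [ -16.3   10.3  -39.1   29.9   10.5 -133.8]
-1 0.06 0.12 [ -16.3    3.7  -29.2   46.3   10.5 -133.8]
-1 -0.01 0.017 [ -22.4   15.1  -32.5   32.8   11.6 -139.9]
-1 -0.01 0.12 [ -22.4    9.   -23.    48.3   11.6 -139.9]
[0.12, 0.4, 0.23] 1 [ 72.2  -5.4 -29.4  55.  -10.3 132.8]
[0.12, 0.4, 0.23] -1 [ 72.2  -5.4 -29.4  55.  -10.3 -47.2]
[0.33, 0.15, 0.2] 1 [ 10.3 -15.7 -42.1  49.4   4.6  72.4]
[0.33, 0.15, 0.2] -1 [  10.3  -15.7  -42.1   49.4    4.6 -107.6]
```

```bash
cat >> h.py <<'E'
def push(H,dirn,start,h=.017,fmax=10,end=.016):
    """dirn=+1 tips tag to left; finger centre runs from -dirn*start to dirn*end"""
    servo_line(pt(H,-dirn*start,h),feed=.12)
    f0=state()["ft_force"]@ey
    servo_line(pt(H,-dirn*.012,h),feed=.08)
    print("mid",state()["ft_force"].round(1))
    for l in np.arange(-.010,end,.002):
        servo_line(pt(H,dirn*l,h),feed=.05)
        f=state()["ft_force"]@ey-f0;print(l.round(3),f.round(1),end="; ")
        if abs(f)>fmax:break
    servo_line(pt(H,dirn*(l-.018),h+.004),feed=.1)
    servo_line(pt(H,dirn*(l-.018),.12),feed=.15);print(state()["t"])
E
python3 - <<'E'
from h import *
move_gripper(0.0)
move_to([.12,.40,.23],ori(1)); move_to([.33,.15,.2],ori(1))
move_to(pt(HA,-.055,.12),ori(1)); print(state()["t"],state()["ft_force"].round(1))
push(HA,1,.055)
i,d=capture("side");save(cv2.resize(i[140:270,170:370],None,fx=4,fy=4,interpolation=2),"pics/s1.png")
E
```

```text
3.5583 [-0.4  0.3  0.7]
mid [0.1 0.9 0.1]
-0.01 -0.5; -0.008 -0.6; -0.006 -0.1; -0.004 0.4; -0.002 0.4; 0.0 -0.9; 0.002 0.1; 0.004 -0.3; 0.006 0.9; 0.008 -4.2; 0.01 -7.5; 0.012 -10.2; 9.3917
```

View pics/s1.png

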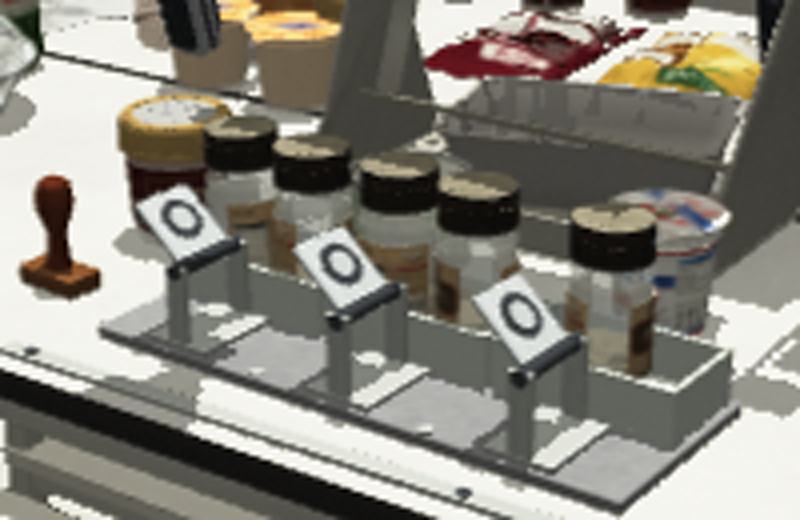

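The left tag, at about (185,225) in the crop, now shows its ring like the middle one, and the jars haven't moved. Next is the right tag.

```bash
python3 - <<'E'
from h import *
servo_line(pt(HC,.06,.12),feed=.2)
push(HC,-1,.06)
move_to([.36,.0,.25],ori(1))
print(state()["t"])
i,d=capture("side");a=cv2.resize(i[150:260,190:360],None,fx=3.5,fy=3.5,interpolation=2)
i,d=capture("top");b=cv2.resize(i[165:300,195:375],None,fx=1.4*595/252,fy=1.4*595/252,interpolation=2)[:,:595]
save(a,"pics/s2.png");save(b,"pics/t2.png")
E
```

```text
mid [0.2 0.1 0.1]
-0.01 -0.6; -0.008 0.4; -0.006 0.7; -0.004 0.2; -0.002 -0.0; 0.0 -0.3; 0.002 -0.4; 0.004 -0.6; 0.006 -0.5; 0.008 -0.1; 0.01 5.2; 0.012 8.8; 0.014 12.9; 16.5083
17.2833
```

View pics/s2.png

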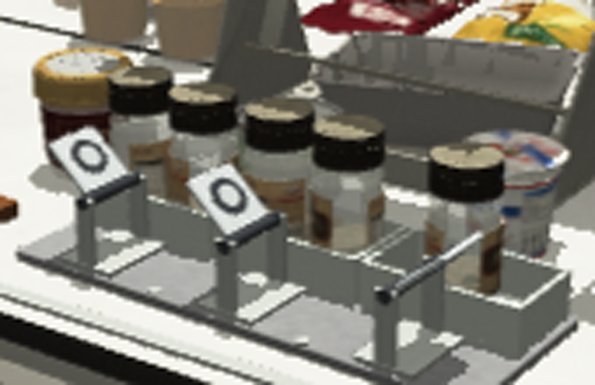

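View pics/t2.png

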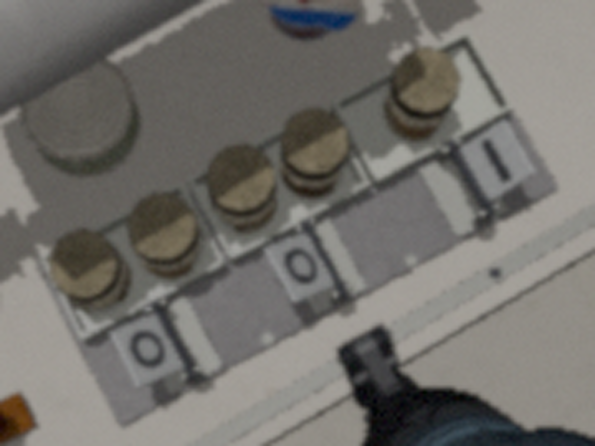

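The tags now read ring (150,350), ring (300,265) and bar (497,160). All are fully tipped, the jars are undisturbed and the arm is clear.

```bash
python3 -c "
from cell import *
print(finish_job())"
```

```text
the job is handed in; nothing more can be done
None
```

The job is handed in: I tipped the left tag to its ring and the right tag to its bar and left the middle ring alone, so only the two full bins show rings; the final pictures show the jars undisturbed, and it took about 17 s of robot time.

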